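# Hang the test weight on the force gauge by its snap hook

### The arm

A 6-joint arm with a two-finger parallel gripper is mounted at the origin on a cart in front of the work surface, level with it; the furniture and walls round the work are solid. World frame = base frame: x ahead of the robot, y to its left, z up, the work surface at z = 0. Lengths are in mm, angles in degrees, forces in N, time in s.
With the tool pointing down it reaches from about 375 to 925 mm from the base axis. Payload 5.7 kg.
Tool frame: the origin (TCP) lies on the centre line of the jaws, within the pads' length; the fingertips stand 8 mm ahead of it and the grasp point (between the pads) lies 11 mm behind it; z points along the fingers, y is the line along which they close (so a half turn about z gives the same grasp; the last joint's range is limited). The gripper opens to 88 mm and grips with 3 to 60 N. Pads are 20 mm wide; open, the fingers measure 115 mm over their backs; the gripper's body (75 mm by 178 mm) begins 61 mm behind the grasp point.
Start: joints at [-76.266, 20.558, 86.54, -0, 72.909, -6.595], TCP at [208.425, -562.603, 230.623] pointing down, gripper open.
Joint ranges: [-170.27, 170.27], [-57.76, 135], [12.27, 136.19], [-55.21, 235.2], [11.17, 155.16], [-170.74, 170.74]. Speed limits (degrees/s): [136.94, 136.94, 180, 180, 180, 180].

### API

Orientations are given as [roll, pitch, yaw] about the fixed x, y, z axes, in that order (R = Rz(yaw) Ry(pitch) Rx(roll)).
In Python, from rig import goto, servo_line, move_j, set_gripper, sleep, solve_ik, get_image, Unreachable, close_job, current_time_s, current_joint_positions, current_joint_vel, current_joint_efforts, current_position, current_tcp_rot, current_ft_force, current_ft_torque, current_grip_width, current_finger_force gives the robot as it stands. The module is installed in compiled form; this text tells all that it offers. Calls block until the motion is done:
- goto(position, orientation): joint-space move of the TCP to a pose.
- servo_line(position, feed=150, attitude=None): straight line of the TCP; attitude=None keeps the orientation; feed is the mean speed in mm/s.
- move_j(angles): joint-space move.
- set_gripper(opening): finger opening in mm; the grip force is fixed at half the most; returns when the fingers have stopped.
- sleep(seconds).
- solve_ik(position, orientation): joint angles nearest the present ones, or None.
- get_image(name): name is "scene" or "top" or "wrist"; returns a dict with "frame" (480x640x3 uint8, red, green, blue), "range_z" (480x640 float32, mm along the optical axis (not along the pixel's ray), 0 where there is no reading), "fx", "fy", "cx", "cy" (pixels), "k1" (the pictures are not rectified: a ray, as slopes to the right and down, at radius r is drawn at 1 + k1 r^2 times it, then the intrinsics apply), "camera_from_world" (4x4, takes a point from world to camera coordinates); the wrist camera has in their place "T_tool_cam" (4x4, takes a point from camera to tool coordinates, whose origin is the TCP and whose axes are the flange's). Camera axes: x right, y up, looking along -z (the intrinsics and any distortion apply to the point x, -y, -z); pixel columns grow to the right and rows downward; lengths in mm; the calibration is good to about 2 mm. A picture is of the moment at which its call begins: read the wrist's pose just before it.
A pose or a line that the arm cannot do raises Unreachable and nothing moves.
- close_job(): hands the job in; it is judged then, once.
Readings, each from a call of its own:
- current_time_s(): time.
- current_joint_positions(): joint angles.
- current_joint_vel(): joint speeds.
- current_joint_efforts(): joint torques, N m.
- current_position(): TCP position.
- current_tcp_rot(): TCP orientation.
- current_ft_force(): force on the tool from outside, world axes, zero at the start.
- current_ft_torque(): the same for the moment, N m.
- current_grip_width(): finger opening in mm.
- current_finger_force(): force on a finger pad.
Only numpy, scipy, OpenCV 4.12 (cv2) and the standard library are available. Lean on these libraries where they do the work, as an engineer would, in place of code of your own. Each camera call takes 0.05 s, during which the arm holds its last target. There are 200 camera calls.

### The job

Check the dial force gauge with the brass test weight: lift it out of the wooden block by its snap hook, stand it upright on the bench, let go, and take it again by its body. Push the hook's sprung gate onto the bottom of the gauge's oval eye, then lower gently, the needle never above 9 newtons, until the gate has flicked shut and the weight hangs freely and still on the eye. Do not let the weight topple; leave the aluminium weight in its seat and the things lying around where they are.

Things in the scene. Friction and masses are not known exactly. Their poses are not given: they have to be found in the camera images.
- brass_weight: Loose brass test weight, 0.5 kg within 15 %. Origin: centre of underside; z up its axis, x to its hook's mouth. Cylinder 38 mm dia, 60 mm high; stem 12 mm dia up to z 97 mm; collar 16 mm dia to 108; on top a snap hook of 9 mm bar in the x-z plane. Starts in either seat of the block, underside 12 mm over the bench: only 10 mm of its body stands out. The hook's flat sides (9 mm along y) can be pinched near its top.
- alu_weight: Bystander: loose aluminium (silver-grey) test weight, same shape and frame as the brass one (38 mm dia, 172 mm high with its hook), standing in the block's other seat.
- hook_mouth (a point): Middle of the brass weight's hook mouth, in the line of the gate: x 13, z 134 mm in the weight's frame. Mouth lies on the +x side between nose (ends at z 144.5 mm) and lower jaw (top z 122 mm). The eye's bar passes in here at z 127 to 140 mm; push on until it is 7 to 14 mm past the gate's line, then lower the weight. The hook spans x -21.5 to 19 mm and its top is at z 171.5 mm.
- hook_seat (a point): Where the centre of the eye's bar lies once the weight hangs: inside the top of the hook, x 0, z 160 mm in the brass weight's frame, so 26 mm above the middle of the mouth. Its axes are the weight's.
- brass_gate (a joint): Angle (rad) of the sprung gate of the brass weight's hook: 0 shut, 1.05 fully swung inwards. A 6 mm brass-yellow bar hinged at x 13, z 118 mm of the weight, tip at z 144.5 mm. It opens only inwards (to the weight's -x), takes 2 to 4 N at the mouth, and flicks shut by itself once the eye's bar has moved up past its tip, more than about 147 mm above the weight's underside.
- gauge_stand: Fixed test stand with a dial force gauge. Origin on the bench right below the gauge's eye; z up, x from its front to the column behind. Base plate 14 mm high, x -75 to 115 mm, y +-60 mm; column 22 mm dia at x 83 mm, 410 mm high. Gauge: disc 76 mm dia above the eye, x -22 to 18 mm, lowest part at z 279 mm. Clip on from the front, hook mouth to the stand's +x.
- eye_bar (a point): Centre of the bottom bar of the gauge's load eye, 213.5 mm above the bench when unloaded. The eye is an upright oval of 5 mm steel bar in the stand's y-z plane, its hole 24 mm wide and 44 mm high, reaching up from this bar. It moves only up and down, with the gauge's rod.
- gauge_rod (a joint): How far the eye is pulled down (m): 0 unloaded, stop at 0.022. Damped spring, 500 N/m: 9 N, where the dial's red zone begins, is 0.018. The freely hanging brass weight gives 0.008 to 0.0115. The red needle on the dial follows.
- weight_block: Fixed wooden storage block, 80 (x) by 196 (y) by 62 mm high, origin at the centre of its underside, with two round seats 42 mm dia and 50 mm deep at y +44 and -44 mm in its frame.
- log_book: Bystander: loose log book 210 x 152 x 13 mm lying on the bench, origin at the centre of its underside.
- marker_pen: Bystander: loose red and white marker pen, 135 mm long, 17 mm thick, lying on the log book.
- screwdriver: Bystander: loose screwdriver with a red handle, 174 mm long, 26 mm thick, lying on the bench.
- hex_key: Bystander: loose black hex key, 104 x 36 x 9 mm, lying on the bench.

How it is judged (in metres and radians):
On the way, in this order (a step that is already met when the one before it is completed fails the run):
1. the brass weight is lifted clear out of its seat (height (world z) of brass_weight above 0.066 m), for 0.1 s.
2. the brass weight stands upright on the bench (or the stand's base plate), let go (height (world z) of brass_weight below 0.018 m and angle between brass_weight's own z axis and vertical below 0.06 rad and not (horizontal distance between brass_weight and weight_block below 0.056 m) and contact force between the fingers and brass_weight below 0.05 N and linear speed of brass_weight below 0.03 m/s), for 0.2 s.
3. the gauge's eye pushes the gate of the hook open at its mouth (value of joint brass_gate above 0.3 rad and distance between eye_bar and hook_mouth below 0.022 m), for 0.02 s.
At the end, for the whole second after the job is handed in: The eye's bar lies in the brass weight's hook (within 8 mm of the seat), gate shut (below 0.1 rad), weight hanging upright (0.15 rad) and still (0.05 m/s), the gauge loaded (rod pulled 6.5 to 14 mm), the aluminium weight within 20 mm of its start (value of joint brass_gate below 0.1 rad and distance between eye_bar and hook_seat below 0.008 m and value of joint gauge_rod between 0.0065 and 0.014 m and angle between brass_weight's own z axis and vertical below 0.15 rad and linear speed of brass_weight below 0.05 m/s and distance of alu_weight from where it was at the start of the episode below 0.02 m); the robot touches nothing.
It fails at once if the gauge is pulled into its red zone (above 9 N, rod beyond 18 mm) (value of joint gauge_rod above 0.018 m).
It fails at once if the brass weight topples (tilts more than 0.7 rad) (angle between brass_weight's own z axis and vertical above 0.7 rad).
It fails at once if the aluminium weight is disturbed (moved more than 20 mm) (distance of alu_weight from where it was at the start of the episode above 0.02 m).
It fails at once if a thing lying around is moved more than 30 mm (distance of any of log_book, marker_pen, screwdriver, hex_key from where it was at the start of the episode above 0.03 m).
It also fails if it takes over 56 s, if anything falls off the work surface, if the arm or the gripper's body presses on something with over 40 N, if the wrist force passes 120 N, or if a joint passes its speed limit or range.

## Working session

There is one attempt and no reset: what is moved stays moved. The work goes in short steps, each a Python script; the robot and the scene stay as the last script left them, time stands still between calls to the robot, and variables do not carry over. Pictures are saved under pics/ and viewed, at most 10 in all, crops included, and the job is handed in when it is done.

```bash
mkdir -p pics
cat > h.py <<'E'
import numpy as np, cv2
from rig import *
from scipy.spatial.transform import Rotation as R
def Twc(im):
    if "camera_from_world" in im: return np.linalg.inv(np.array(im["camera_from_world"]))
    T=np.eye(4);T[:3,:3]=R.from_euler('xyz',im["rot"],degrees=True).as_matrix();T[:3,3]=im["pos"]
    return T@np.array(im["T_tool_cam"])
def grab(n):
    p=current_position();r=current_tcp_rot();im=dict(get_image(n));im["pos"]=p;im["rot"]=r;return im
def ray(im,u,v):
    u=np.asarray(u,float);v=np.asarray(v,float)
    xd=(u-im["cx"])/im["fx"];yd=(v-im["cy"])/im["fy"];x,y=xd,yd
    for _ in range(15):
        s=1+im["k1"]*(x*x+y*y);x,y=xd/s,yd/s
    return np.stack([x,-y,-np.ones_like(x)],-1)
def pts(im,u,v,z=None):
    "world points from depth image"
    u=np.asarray(u);v=np.asarray(v)
    d=im["range_z"][v.astype(int),u.astype(int)] if z is None else z
    p=ray(im,u,v)*np.asarray(d)[...,None]; T=Twc(im); return p@T[:3,:3].T+T[:3,3]
def plane(im,u,v,h):
    "intersect ray with world z=h"
    T=Twc(im);d=ray(im,u,v)@T[:3,:3].T;o=T[:3,3];return o+d*((h-o[2])/d[...,2])[...,None]
def cloud(im):
    v,u=np.mgrid[:480,:640];P=pts(im,u,v);P[im["range_z"]<=0]=np.nan;return P
def proj(im,P):
    T=np.linalg.inv(Twc(im));c=np.asarray(P)@T[:3,:3].T+T[:3,3]
    x=c[...,0]/-c[...,2];y=-c[...,1]/-c[...,2];s=1+im["k1"]*(x*x+y*y)
    return np.stack([im["cx"]+im["fx"]*x*s,im["cy"]+im["fy"]*y*s],-1)
def save(n,a,k=1): cv2.imwrite("pics/"+n,cv2.resize(a,None,fx=k,fy=k,interpolation=cv2.INTER_CUBIC)[...,::-1])
E
python3 - <<'E'
from h import *
import pickle
for n in("top","scene"):
    im=grab(n);save(n+"0.png",im["frame"]);pickle.dump(im,open(n+"0.pkl","wb"));print(n,Twc(im).round(2).tolist(),im["fx"])
print(current_time_s(),current_tcp_rot(),current_grip_width())
E
```

```text
top [[-0.01, 0.99, -0.14, 322.91], [-1.0, -0.01, -0.02, -25.63], [-0.02, 0.13, 0.99, 1396.88], [0.0, 0.0, 0.0, 1.0]] 541.5890149123945
scene [[-0.53, 0.53, -0.66, -216.67], [-0.85, -0.32, 0.43, 451.36], [0.01, 0.78, 0.62, 833.98], [0.0, 0.0, 0.0, 1.0]] 468.79679093027477
0.1 [-1.79908116e+02 -1.06329565e-02  2.03277743e+01] 88.10556172300332
```

View pics/top0.png

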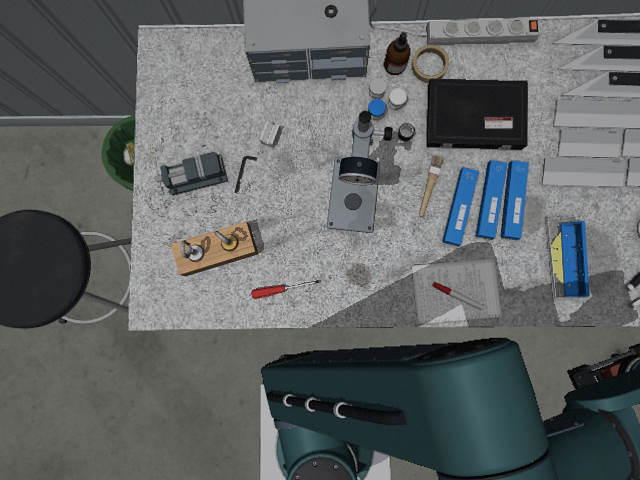

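View pics/scene0.png

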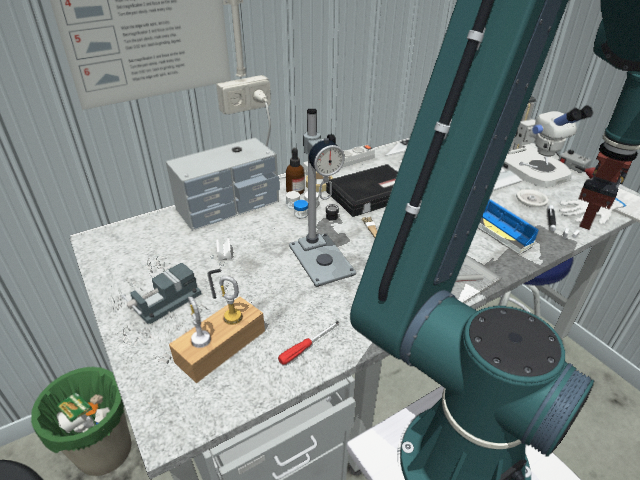

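The top view shows the block around (215,247) with the brass weight in its right seat (232,238) and the aluminium one on the left (192,248). The gauge stand plate is at about (353,195), with its column towards the back. The screwdriver is at (285,288), the hex key at (245,172) and the book at (458,290).

Run:
```python
from h import *
import pickle
im=pickle.load(open("top0.pkl","rb"));P=cloud(im)
def box(m,name):
    c=np.argwhere(m)[:, ::-1].astype(np.int32);q=P[m][:,:2].astype(np.float32)
    print(name,m.sum(),cv2.minAreaRect(q),P[m].mean(0).round(1))
v,u=np.mgrid[:480,:640]
z=P[...,2]
def roi(a,b,c,d): return (u>a)&(u<b)&(v>c)&(v<d)
print("bench z",np.nanmedian(z[250:280,300:330]))
box(roi(165,265,215,280)&(abs(z-62)<6),"block")
box(roi(325,385,150,240)&(abs(z-14)<5),"plate")
box(roi(330,390,100,190)&(z>270),"gauge")
box(roi(345,380,100,140)&(z>390),"coltop")
box(roi(165,265,215,280)&(z>100),"hooks")
for n,h,l in(("block",62,[(172,246),(248,222),(258,247),(181,275)]),("plate",14,[(333,158),(328,224),(372,231)])):
    l=np.array(l);print(n,plane(im,l[:,0],l[:,1],h).round(0).tolist())
s=pickle.load(open("scene0.pkl","rb"));k=s["frame"]
a=cv2.resize(im["frame"][205:285,160:270],None,fx=5,fy=5,interpolation=cv2.INTER_CUBIC)
b=cv2.resize(k[265:385,160:275],None,fx=3.3,fy=3.3,interpolation=cv2.INTER_CUBIC)
H=max(a.shape[0],b.shape[0]);f=lambda x:np.pad(x,((0,H-x.shape[0]),(0,0),(0,0)))
save("crop.png",np.hstack([f(a)[:, :400],f(b)]))
```

```text
bench z -0.24802289744081918
block 1960 ((488.4483947753906, 273.81170654296875), (81.85323333740234, 198.26661682128906), 16.212182998657227) [487.5 269.6  62.3]
plate 1982 ((630.9901123046875, -75.45187377929688), (131.46401977539062, 191.6972198486328), 82.84672546386719) [604.6 -76.7  14.2]
gauge 1882 ((645.4574584960938, -91.85921478271484), (80.19629669189453, 131.4170379638672), 70.71326446533203) [638.2 -85.5 349.8]
coltop 145 ((691.6045532226562, -89.28683471679688), (22.906570434570312, 21.233938217163086), 0.536436915397644) [689.7 -89.1 407.6]
hooks 239 ((488.3697204589844, 269.38525390625), (37.27892303466797, 108.48551177978516), 17.604402542114258) [483.5 280.6 158.5]
block [[494.0, 374.0, 62.0], [552.0, 185.0, 62.0], [488.0, 160.0, 62.0], [421.0, 350.0, 62.0]]
plate [[727.0, -30.0, 14.0], [552.0, -15.0, 14.0], [532.0, -128.0, 14.0]]
```

```bash
cat >> h.py <<'E'
def att(ydir_yaw,down=90):
    "tool z horizontally along yaw, pitched `down` deg below horizontal; tool y horizontal"
    a=np.radians(ydir_yaw);d=np.radians(down)
    z=np.array([np.cos(a)*np.cos(d),np.sin(a)*np.cos(d),-np.sin(d)]);y=np.array([-np.sin(a),np.cos(a),0]);x=np.cross(y,z)
    return R.from_matrix(np.c_[x,y,z])
def rpy(r): return r.as_euler('xyz',degrees=True).tolist()
E
python3 - <<'E'
from h import *
print(np.round(get_image("wrist")["T_tool_cam"],2).tolist())
for nm,p in(("low",[470,-60,50]),("mid",[560,-65,110]),("fin",[611,-73,110]),("bench2",[560,100,45])):
  for d in(5,15,25,35,45):
    for yaw in(-30,-7,20,45):
      for s in(0,180):
        r=att(yaw,d)*R.from_euler('z',s,degrees=True)
        j=solve_ik(p,rpy(r))
        if j is not None: print(nm,d,yaw,s,np.round(j).tolist())
E
```

```text
[[-0.0, 0.96, 0.26, 71.11], [1.0, 0.0, 0.0, 0.11], [0.0, 0.26, -0.96, -153.19], [0.0, 0.0, 0.0, 1.0]]
low 5 45 0 [-68.0, 69.0, 122.0, 69.0, 81.0, 80.0]
low 5 45 180 [-68.0, 69.0, 122.0, 69.0, 81.0, -100.0]
low 15 45 0 [-66.0, 61.0, 125.0, 71.0, 73.0, 84.0]
low 15 45 180 [-66.0, 61.0, 125.0, 71.0, 73.0, -96.0]
low 25 45 0 [-63.0, 52.0, 128.0, 72.0, 65.0, 90.0]
low 25 45 180 [-63.0, 52.0, 128.0, 72.0, 65.0, -90.0]
low 35 45 0 [-58.0, 44.0, 129.0, 72.0, 57.0, 99.0]
low 35 45 180 [-58.0, 44.0, 129.0, 72.0, 57.0, -81.0]
low 45 45 0 [-52.0, 36.0, 128.0, 69.0, 49.0, 111.0]
low 45 45 180 [-52.0, 36.0, 128.0, 69.0, 49.0, -69.0]
mid 5 45 0 [-57.0, 59.0, 118.0, 78.0, 86.0, 93.0]
mid 5 45 180 [-57.0, 59.0, 118.0, 78.0, 86.0, -87.0]
mid 15 45 0 [-55.0, 51.0, 119.0, 77.0, 77.0, 100.0]
mid 15 45 180 [-55.0, 51.0, 119.0, 77.0, 77.0, -80.0]
mid 25 45 0 [-52.0, 43.0, 120.0, 75.0, 68.0, 108.0]
mid 25 45 180 [-52.0, 43.0, 120.0, 75.0, 68.0, -72.0]
mid 35 20 0 [-44.0, 34.0, 135.0, 108.0, 51.0, 102.0]
mid 35 20 180 [-44.0, 34.0, 135.0, 108.0, 51.0, -78.0]
mid 35 45 0 [-48.0, 35.0, 119.0, 71.0, 60.0, 120.0
[... 2046 characters left out ...]
, 111.0, 62.0, 53.0, -41.0]
bench2 5 45 0 [-40.0, 73.0, 127.0, 96.0, 87.0, 70.0]
bench2 5 45 180 [-40.0, 73.0, 127.0, 96.0, 87.0, -110.0]
bench2 15 45 0 [-39.0, 64.0, 130.0, 100.0, 77.0, 76.0]
bench2 15 45 180 [-39.0, 64.0, 130.0, 100.0, 77.0, -104.0]
bench2 25 45 0 [-35.0, 54.0, 131.0, 103.0, 66.0, 84.0]
bench2 25 45 180 [-35.0, 54.0, 131.0, 103.0, 66.0, -96.0]
bench2 35 45 0 [-30.0, 45.0, 130.0, 102.0, 54.0, 96.0]
bench2 35 45 180 [-30.0, 45.0, 130.0, 102.0, 54.0, -84.0]
bench2 45 -7 0 [12.0, 37.0, 135.0, 202.0, 37.0, 86.0]
bench2 45 -7 180 [12.0, 37.0, 135.0, 202.0, 37.0, -94.0]
bench2 45 45 0 [-23.0, 37.0, 127.0, 95.0, 41.0, 113.0]
bench2 45 45 180 [-23.0, 37.0, 127.0, 95.0, 41.0, -67.0]
```

View pics/crop.png

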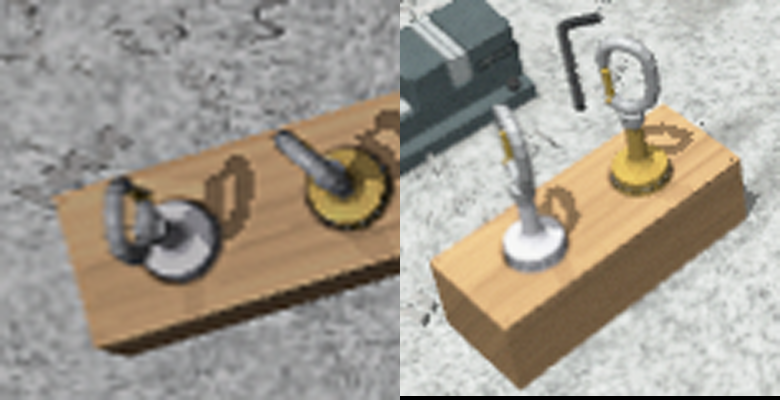

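The crop shows the brass hook's gate at about (605,85). It faces left in the scene view, so the mouth points towards +x+y of the world. Next I'll look from above.

Run:
```python
from h import *
import pickle
p=current_position()
servo_line([p[0],p[1],480],feed=300)
for s in(0,180):
    r=rpy(att(30)*R.from_euler('z',s,degrees=True)); j=solve_ik([480,230,320],r); print(s,np.round(j))
    if j is not None and abs(j[5])<100: best=r
goto([420,0,480],best) 
goto([490,225,320],best)
im=grab("wrist");pickle.dump(im,open("w1.pkl","wb"));save("w1.png",im["frame"])
P=cloud(im);c=np.array([500.7,231.5])
for lo,hi in((66,80),(120,150),(150,190)):
    m=(np.hypot(P[...,0]-c[0],P[...,1]-c[1])<36)&(P[...,2]>lo)&(P[...,2]<hi);q=P[m]
    if m.sum()<10: print(lo,"few");continue
    w,V=np.linalg.eigh(np.cov(q[:,:2].T));print(lo,m.sum(),q.mean(0).round(1),cv2.minAreaRect(q[:,:2].astype(np.float32)),np.degrees(np.arctan2(V[1,1],V[0,1])).round(1),w**.5)
b=(P[...,2]>58)&(P[...,2]<65)&(np.hypot(P[...,0]-488,P[...,1]-274)<120);print("block",cv2.minAreaRect(P[b][:,:2].astype(np.float32)))
print(current_time_s(),np.round(current_joint_positions(),1))
for nm,p in(("st",[600,60,45]),("st2",[560,50,45]),("fin",[611,-73,120])):
  for d in(10,20,30):
    o=[]
    for yaw in range(-110,111,15):
        j=solve_ik(p,rpy(att(yaw,d)*R.from_euler('z',180,degrees=True)))
        if j is not None:o.append((yaw,np.round(j).astype(int).tolist()))
    print(nm,d,o)
```

```text
0 [  18.   11.   87.    0.   82. -102.]
180 [18. 11. 87. -0. 82. 78.]
66 478 [504.3 230.9  71.3] ((501.607421875, 230.90382385253906), (35.2085075378418, 37.00360107421875), 30.34697151184082) 112.5 [ 8.86902719 11.1781437 ]
120 91 [503.  228.8 130.3] ((503.18975830078125, 227.94586181640625), (34.29942321777344, 8.350381851196289), 62.13890075683594) 52.5 [ 1.46579224 11.01855912]
150 416 [501.6 231.2 177.2] ((499.266845703125, 229.04319763183594), (40.16532516479492, 9.044093132019043), 48.21382522583008) 48.9 [ 2.52179588 10.50817628]
block ((487.30487060546875, 272.41168212890625), (80.43197631835938, 196.73658752441406), 16.484432220458984)
4.4333 [17.2 11.4 86.6 -0.  81.9 77.3]
st 10 [(-110, [24, 70, 61, -50, 114, -126]), (-20, [23, 71, 132, 223, 96, -75]), (25, [-34, 75, 135, 122, 96, -116]), (40, [-40, 67, 126, 102, 82, -102]), (55, [-40, 62, 115, 84, 80, -87]), (70, [-38, 62, 102, 70, 85, -75]), (85, [-34, 63, 90, 59, 94, -66]), (100, [-30, 65, 78, 51, 104, -62])]
st 20 [(-110, [24, 64, 65, -45, 107, -126]), (-95, [28, 61, 76, -53, 96, -125]), (-20, [21, 61, 134, 219, 81, -8
[... 1453 characters left out ...]
5, -57]), (100, [-38, 62, 68, 48, 116, -55])]
fin 20 [(-110, [14, 56, 73, -52, 101, -131]), (-35, [10, 47, 132, 225, 69, -91]), (25, [-48, 46, 130, 106, 69, -86]), (40, [-50, 45, 118, 84, 71, -73]), (55, [-49, 47, 106, 69, 78, -63]), (70, [-46, 49, 94, 58, 88, -58]), (85, [-42, 53, 82, 50, 99, -55]), (100, [-37, 57, 70, 43, 110, -55])]
fin 30 [(-110, [13, 51, 76, -47, 94, -133]), (-95, [16, 47, 87, -55, 83, -133]), (-35, [7, 37, 130, 229, 51, -101]), (10, [-36, 38, 136, 131, 56, -84]), (25, [-44, 37, 128, 102, 56, -73]), (40, [-46, 38, 117, 80, 61, -62]), (55, [-46, 40, 106, 64, 71, -55]), (70, [-43, 44, 95, 54, 81, -52]), (85, [-40, 48, 84, 45, 92, -52]), (100, [-36, 52, 73, 38, 103, -54])]
```

View pics/w1.png

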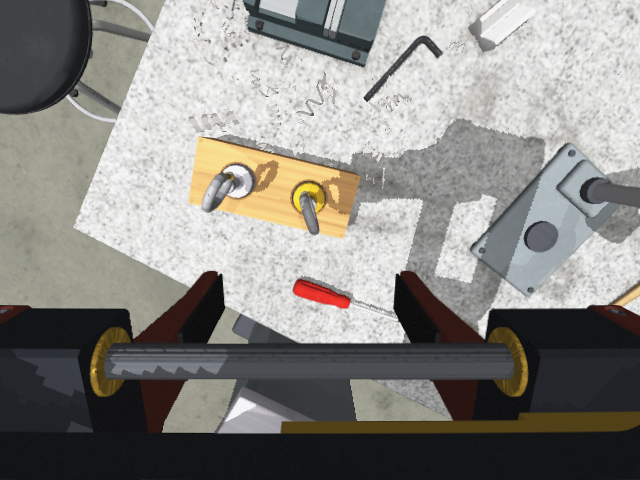

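The view shows the brass hook at (310,208), the aluminium hook at (218,190), and the plate and column at (545,215). The brass seat is at about (500,230), with the hook at yaw 48.5° and its mouth towards +x+y. Now I'll pinch it, lift it and stand it on the bench.

Run:
```python
from h import *
import pickle
fl=R.from_euler('z',180,degrees=True)
a=rpy(att(48.5)*fl); b=rpy(att(-7)*fl)
x,y=499.8,230.2
print(np.round(solve_ik([520,40,240],b)))
set_gripper(40)
goto([x,y,230],a)
servo_line([x,y,163],feed=80)
print(current_ft_force(),current_position())
set_gripper(0)
print("w",current_grip_width(),current_finger_force(),current_ft_force())
servo_line([x,y,246],feed=80)
sleep(.15)
print("w",current_grip_width(),current_finger_force(),current_ft_force(),current_time_s())
im=grab("wrist");pickle.dump(im,open("w2.pkl","wb"));save("w2.png",im["frame"])
```

```text
[-3. 14. 95. -0. 71. 94.]
[ 0.45044508 -0.45681927 -0.28851294] [500.24208483 230.35383267 163.46378619]
w 8.364455780858767 29.978245217353106 [-0.84418093  0.57232711  2.07768035]
w 8.354061276099896 29.977955734357238 [-0.17669973 -0.47315352 -3.95961744] 8.6917
```

View pics/w2.png

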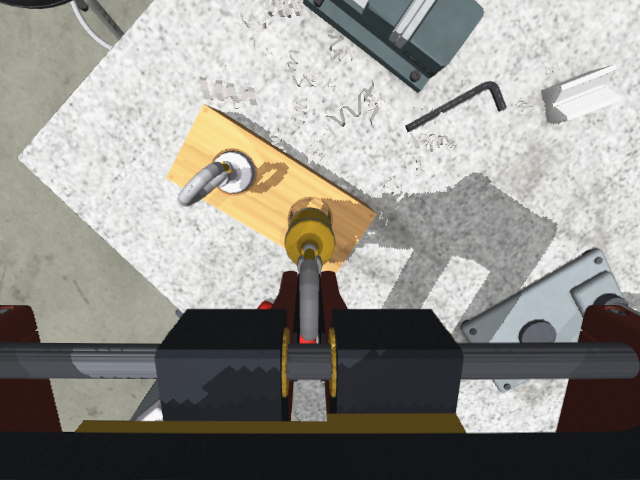

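The weight is out of its seat: its body is at (310,237), hanging from the pinched hook. Next I'll stand it at (520,40) with the mouth along the stand's +x.

Run:
```python
from h import *
import pickle
fl=R.from_euler('z',180,degrees=True);b=rpy(att(-7)*fl)
servo_line([520,40,246],feed=130,attitude=b)
servo_line([520,40,156],feed=90); sleep(.1)
f0=current_ft_force()[2];z=156
while z>149.5:
    z-=.7; servo_line([520,40,z],feed=15); f=current_ft_force()[2]
    if f-f0>1.2: break
print("z",z,f0,f,current_position())
set_gripper(34); sleep(.15)
servo_line([520,40,300],feed=200)
servo_line([480,30,330],feed=200)
im=grab("wrist");pickle.dump(im,open("w3.pkl","wb"));save("w3.png",im["frame"])
P=cloud(im);print(current_time_s())
d=np.hypot(P[...,0]-520,P[...,1]-40)<45
for lo,hi in((52,68),(150,190)):
    q=P[d&(P[...,2]>lo)&(P[...,2]<hi)];print(lo,len(q),q.mean(0).round(1),cv2.minEnclosingCircle(q[:,:2].astype(np.float32)),cv2.minAreaRect(q[:,:2].astype(np.float32)),np.percentile(q[:,2],98))
q=P[(abs(P[...,2]-14)<4)&(P[...,0]>520)&(P[...,1]<5)];print("plate",len(q),cv2.minAreaRect(q[:,:2].astype(np.float32)))
for z0,z1 in((100,200),(200,260)):
    q=P[(P[...,2]>z0)&(P[...,2]<z1)&(P[...,0]>570)&(abs(P[...,1]+75)<60)];print("col",len(q),q.mean(0).round(1) if len(q) else 0)
```

```text
z 150.4000000000001 -4.183644700444516 3.841743827228913 [520.68144809  39.88872183 151.14225426]
15.725
52 435 [521.4  36.6  59.2] ((519.5646362304688, 38.96860885620117), 19.37152862548828) ((520.71484375, 38.94142150878906), (37.27941131591797, 35.873329162597656), 68.92623901367188) 62.38869574404214
150 388 [520.4  38.7 165.7] ((518.6483764648438, 39.237457275390625), 19.588747024536133) ((518.6506958007812, 39.176612854003906), (8.626897811889648, 39.036277770996094), 82.86894989013672) 170.69829522010977
plate 11370 ((606.2591552734375, -215.41769409179688), (389.9146423339844, 175.03201293945312), 83.05103302001953)
col 0 0
col 390 [609.2 -72.9 225.5]
```

View pics/w3.png

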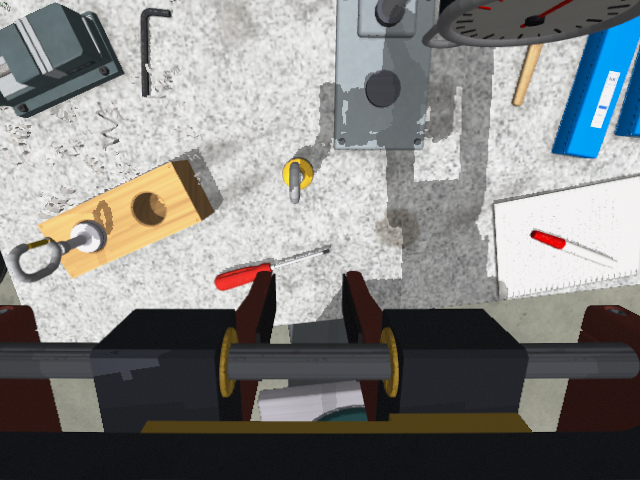

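The brass weight stands upright at (297,175), with its hook aligned with the stand. The plate is at (383,80) and the seat is empty at (150,207). The screwdriver (265,270) and the book (565,240) are where they were. Next I'll reorient for the body grasp.

```bash
cat >> h.py <<'E'
fl=R.from_euler('z',180,degrees=True)
G=att(75,25)*fl; ZT=G.as_matrix()[:,2]
W0=np.array([519.8,39.0,0]); W=W0+[0,0,45]   # grasp point on the body
TG=W+11*ZT
E
python3 - <<'E'
from h import *
import pickle
im=pickle.load(open("w3.pkl","rb"));P=cloud(im)
q=P[(P[...,2]>200)&(P[...,2]<262)&(P[...,0]>570)&(abs(P[...,1]+75)<40)]
for z in range(200,262,6):
    s=q[(q[:,2]>=z)&(q[:,2]<z+6)]
    if len(s):print(z,len(s),s[:,0].mean().round(1),s[:,1].min().round(1),s[:,1].max().round(1))
pre=TG-120*ZT
print(TG,pre)
servo_line([450,-40,420],feed=300)
print(np.round(current_joint_positions()))
for nm,p,r in(("s0",[450,-40,420],att(-7)),("tilt",[440,-110,330],att(60,55)*fl),("pre+",pre+[0,0,120],G),("pre",pre,G),("g",TG,G)):
    j=solve_ik(p,rpy(r));print(nm,np.round(p),None if j is None else np.round(j))
E
```

```text
206 1 607.3 -79.9 -79.9
212 181 608.6 -90.7 -67.5
218 50 608.5 -92.4 -63.9
224 26 609.7 -67.7 -62.8
230 35 610.3 -66.0 -62.8
236 37 610.2 -66.7 -63.1
242 37 610.0 -66.2 -62.6
248 23 610.9 -65.3 -63.0
[522.38026688  48.62968708  40.35119912] [494.23190095 -56.42144469  91.06539053]
[-14.   1.  86.   0.  94.  83.]
s0 [450 -40 420] [-14.   1.  86.  -0.  94. -97.]
tilt [ 440 -110  330] [-50.   6. 102.  33.  87. -27.]
pre+ [494. -56. 211.] [-50.  35. 103.  48.  92. -57.]
pre [494. -56.  91.] [-50.  47. 105.  48.  83. -67.]
g [522.  49.  40.] [-40.  52. 110.  59.  74. -73.]
```

Run:
```python
from h import *
import pickle
im=pickle.load(open("w3.pkl","rb"))
c=plane(im,np.array([335,424]),np.array([148.,150]),14);print("front corners",c.round(1).tolist(),"origin",c.mean(0)[:2]+75*np.array([.992,-.125]))
pre=TG-120*ZT
goto([450,-40,420],rpy(att(-7)))
set_gripper(62)
goto([440,-110,330],rpy(att(60,55)*fl))
goto((pre+[0,0,120]).tolist(),rpy(G))
servo_line(pre.tolist(),feed=150)
im=grab("wrist");pickle.dump(im,open("w4.pkl","wb"))
print(current_time_s(),current_position(),current_ft_force())
P=cloud(im);d=np.hypot(P[...,0]-520,P[...,1]-40)<45
for lo,hi in((8,56),(66,95),(115,175)):
    q=P[d&(P[...,2]>lo)&(P[...,2]<hi)];print(lo,len(q),q.mean(0).round(1),cv2.minAreaRect(q[:,:2].astype(np.float32)))
f=im["frame"].copy()
for p in ([519.8,39,0],[519.8,39,60],[519.8,39,171.5]):
    u,v=proj(im,np.array(p));cv2.circle(f,(int(u),int(v)),3,(255,0,255),-1)
save("w4.png",f)
```

```text
front corners [[544.1, -13.2, 14.0], [527.2, -130.5, 14.0]] origin [610.05028797 -81.22076012]
22.3583 [494.50951061 -56.66716028  91.95401132] [-0.50578897 -0.07650422  1.22078078]
8 1941 [515.8  24.   33.4] ((517.6128540039062, 29.509929656982422), (21.70541000366211, 37.9988899230957), 76.46479797363281)
66 549 [518.4  34.2  81. ] ((519.0531005859375, 35.402976989746094), (8.649711608886719, 12.201248168945312), 78.22136688232422)
115 2891 [516.6  35.7 146.9] ((518.1480712890625, 36.21928787231445), (7.875482082366943, 40.49300003051758), 82.77254486083984)
```

View pics/w4.png

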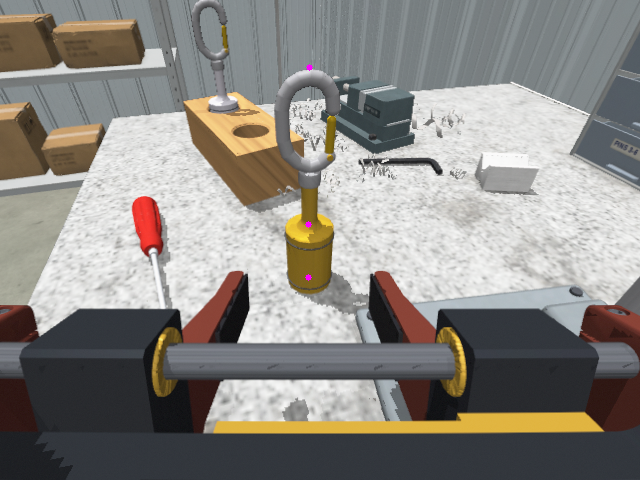

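The gate is on the right side of the ring at (331,138), so the mouth faces the stand's +x, and the body at (309,255) lies between the jaws. Now I'll grip it, lift it and carry it to just in front of the eye.

Run:
```python
from h import *
import pickle
servo_line(TG.tolist(),feed=80)
print(current_ft_force(),current_position())
set_gripper(30); sleep(.1)
print("w",current_grip_width(),current_finger_force(),current_ft_force())
servo_line((TG+[0,0,80]).tolist(),feed=90)
S=np.array([610.3,-78.5]);sx=np.array([.992,-.125])
w=S-60*sx
servo_line([*(TG[:2]+w-W0[:2]),TG[2]+80],feed=100); sleep(.15)
print("w",current_grip_width(),current_ft_force(),current_time_s(),current_position())
im=grab("wrist");pickle.dump(im,open("w5.pkl","wb"));save("w5.png",im["frame"])
im=grab("scene");pickle.dump(im,open("s5.pkl","wb"));u,v=proj(im,np.array([590,-75,190])).astype(int);print(u,v)
save("s5.png",im["frame"][v-75:v+75,u-100:u+100],4)
```

```text
[-0.44659454  0.19309808  0.04199458] [522.5725084   48.17932934  40.44786694]
w 37.508616788868274 29.995116591453552 [ 1.14129452 -0.54150829  1.19401147]
w 37.186755431414014 [ 0.15594622  0.09927999 -4.16525691] 27.1 [553.07029092 -60.70897184 120.43387478]
326 210
```

View pics/w5.png

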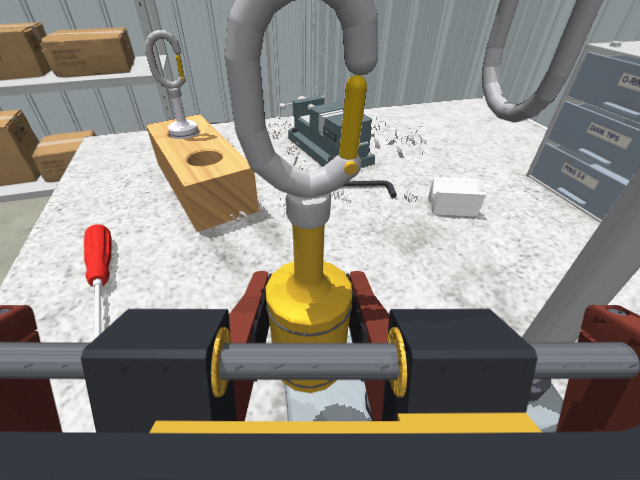

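View pics/s5.png

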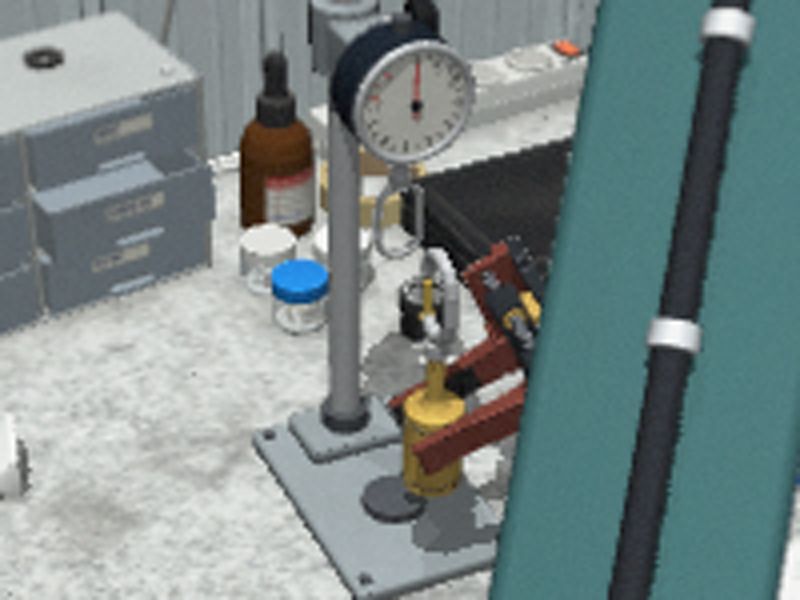

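The wrist view shows the gate from (357,78) to (350,165) and the eye's bottom bar at about (520,108), to the right and slightly further off. The scene view shows the mouth turned towards the eye, a little below it and in front. Next I'll measure the offset between them.

Run:
```python
from h import *
import pickle
im=pickle.load(open("w5.pkl","rb"));P=cloud(im);f=im["frame"].astype(int)
a=np.radians(-7.2);M=np.array([[np.cos(a),np.sin(a)],[-np.sin(a),np.cos(a)]])
def sf(p): p=np.array(p,float).copy();p[...,:2]=(p[...,:2]-[610.3,-78.5])@M.T;return p
cam=Twc(im)[:3,3];print("cam stand",sf(cam).round(0))
v,u=np.mgrid[:480,:640]
e=(u>470)&(u<600)&(v<125)&(im["range_z"]<400)&(im["range_z"]>50);q=sf(P[e]);print("eye n",len(q),q.mean(0).round(1),q.min(0).round(1),q.max(0).round(1))
for z in range(208,262,5):
    s=q[(q[:,2]>=z)&(q[:,2]<z+5)]
    if len(s):print(z,len(s),s[:,0].mean().round(1),s[:,1].min().round(1),s[:,1].max().round(1))
y=(f[...,0]>f[...,2]+60)&(u>335)&(u<375)&(v>70)&(v<175);g=sf(P[y]);print("gate",len(g),np.median(g,0).round(1),np.percentile(g,3,0).round(1),np.percentile(g,97,0).round(1))
k=(u>220)&(u<385)&(v<190)&(im["range_z"]<250)&(im["range_z"]>50)&~y;h=sf(P[k]);print("hook",len(h),np.median(h,0).round(1),np.percentile(h,1,0).round(1),np.percentile(h,99,0).round(1))
b=(f[...,0]>f[...,2]+60)&(u>255)&(u<360)&(v>180)&(v<305);h=sf(P[b])
s=h[(h[:,2]>112)&(h[:,2]<138)];print("body",len(s),np.percentile(s,[1,50,99],0).round(1).tolist())
s=h[(h[:,2]>148)&(h[:,2]<172)];print("stem",len(s),np.percentile(s,[1,50,99],0).round(1).tolist())
print(proj(im,np.array([610.3,-78.5,213.5])))
```

```text
cam stand [-74. -98. 250.]
eye n 6678 [ 60.2  49.4 209.4] [ -4.9 -20.6  95.6] [326.5 299.5 242.5]
208 135 -2.5 -11.0 3.4
213 946 -2.3 -16.8 10.2
218 785 -2.0 -19.0 13.4
223 811 -1.9 -20.2 14.3
228 879 -1.9 -20.4 15.4
233 1008 -1.9 -20.6 16.1
238 755 -1.9 -20.6 14.2
gate 1728 [nan nan nan] [nan nan nan] [nan nan nan]
hook 10865 [-73.3  -3.3 226.3] [-82.3  -5.2 191.1] [-44.2   0.9 241.3]
body 444 [[-84.1, -8.9, 126.2], [-78.9, 9.7, 132.6], [-33.9, 25.0, 138.0]]
stem 1316 [[-66.9, -6.3, 148.3], [-62.0, -4.7, 160.9], [-55.9, -0.8, 171.8]]
[503.04939702 105.28128142]
```

Run:
```python
from h import *
import pickle
a=np.radians(-7.2);sx=np.array([np.cos(a),np.sin(a),0]);sy=np.array([-np.sin(a),np.cos(a),0])
B=np.array([*(TG[:2]+np.array([610.3,-78.5])-60*np.array([.992,-.125])-W0[:2]),TG[2]+80])
servo_line((B-2*sy).tolist(),feed=60)
servo_line((B-2*sy+38*sx).tolist(),feed=60);sleep(.1)
f0=np.array(current_ft_force());print("f0",f0)
for d in(42,46,50,54,58.4):
    servo_line((B-2*sy+d*sx).tolist(),feed=25)
    f=np.array(current_ft_force())-f0;print(d,"fx",(f@sx).round(2),"fy",(f@sy).round(2),"fz",f[2].round(2))
sleep(.1);print(np.array(current_ft_force())-f0,current_position(),B-2*sy+58.4*sx,current_time_s())
im=grab("wrist");pickle.dump(im,open("w6.pkl","wb"));save("w6.png",im["frame"])
```

```text
f0 [-0.95800311  0.44711951 -3.74638952]
42 fx -0.2 fy -1.3 fz -0.28
46 fx -1.76 fy -0.8 fz -1.81
50 fx -0.53 fy 0.08 fz -1.7
54 fx 0.35 fy -1.22 fz -2.84
58.4 fx -0.62 fy -0.51 fz -3.15
[ 0.80753594 -0.04465836 -4.12808113] [611.32416046 -70.91008219 120.06529826] [611.04909897 -70.67400316 120.35119912] 29.9917
```

View pics/w6.png

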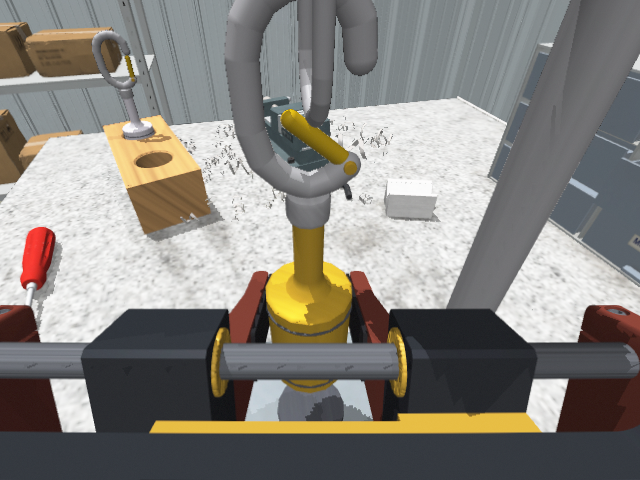

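The gate is swung inwards, from its hinge at (350,165) to its tip at (290,117), with the eye's bar through the mouth at (313,115). Now I'll lower gently, watching the force.

Run:
```python
from h import *
import pickle
a=np.radians(-7.2);sx=np.array([np.cos(a),np.sin(a),0]);sy=np.array([-np.sin(a),np.cos(a),0])
B=np.array([*(TG[:2]+np.array([610.3,-78.5])-60*np.array([.992,-.125])-W0[:2]),TG[2]+80])-2*sy+58.4*sx
for dz in(4,8,12,16,20,24,26,28,30,32,34):
    servo_line((B-[0,0,dz]).tolist(),feed=30)
    f=np.array(current_ft_force());print(dz,"fx",(f@sx).round(2),"fy",(f@sy).round(2),"fz",f[2].round(2))
    if f[2]>1.5: break
sleep(.2);print(current_ft_force(),current_position(),current_time_s())
im=grab("wrist");pickle.dump(im,open("w7.pkl","wb"));save("w7.png",im["frame"])
f=im["frame"].astype(int);v,u=np.mgrid[:480,:640]
y=(f[...,0]>f[...,2]+60)&(u>260)&(u<390)&(v>20)&(v<180);c=np.argwhere(y)[:,::-1].astype(np.float32)
print("yellow gate",len(c),cv2.minAreaRect(c),c.min(0),c.max(0))
im=grab("scene");pickle.dump(im,open("s7.pkl","wb"))
```

```text
4 fx -0.14 fy 0.44 fz -6.9
8 fx 0.98 fy 0.38 fz -9.2
12 fx -0.04 fy -0.13 fz -5.27
16 fx -0.39 fy 0.88 fz -4.45
20 fx 0.55 fy 0.34 fz -4.34
24 fx -0.34 fy 0.64 fz -3.83
26 fx 0.57 fy -0.52 fz -4.15
28 fx 1.75 fy 0.43 fz -3.83
30 fx 0.63 fy 0.54 fz -2.77
32 fx -0.22 fy 0.43 fz -1.81
34 fx -0.61 fy -0.1 fz -0.59
[-0.44267183 -0.5573464  -0.27921431] [611.048186   -70.65653781  86.45355135] 33.1917
yellow gate 1689 ((351.2554931640625, 124.22956848144531), (20.37075424194336, 99.60498046875), 6.869991779327393) [340.  75.] [366. 174.]
```

The gate has closed (it spans (340..366, 75..174), as when shut) and the gauge carries nearly all the weight. I'll take up the rest, release and retract.

Run:
```python
from h import *
import pickle
p=np.array(current_position())
servo_line((p-[0,0,1]).tolist(),feed=10);sleep(.1);print(current_ft_force())
p=np.array(current_position())
set_gripper(62);sleep(.2);print("ff",current_finger_force())
servo_line((p-130*ZT).tolist(),feed=100)
sleep(1.5)
im=grab("wrist");pickle.dump(im,open("w8.pkl","wb"));P=cloud(im);v,u=np.mgrid[:480,:640]
a=np.radians(-7.2);M=np.array([[np.cos(a),np.sin(a)],[-np.sin(a),np.cos(a)]])
def sf(p): p=np.array(p,float).copy();p[...,:2]=(p[...,:2]-[610.3,-78.5])@M.T;return p
def meas(P):
    q=sf(P[(np.hypot(P[...,0]-610,P[...,1]+78)<35)&(P[...,2]>20)&(P[...,2]<240)])
    for lo,hi in((48,98),(107,138),(150,200)):
        s=q[(q[:,2]>lo)&(q[:,2]<hi)];print(lo,len(s),np.percentile(s,[3,50,97],0).round(1).tolist() if len(s) else 0)
    print("min z",np.percentile(q[:,2],1))
meas(P);sleep(.5);im2=grab("wrist");meas(cloud(im2))
print(current_time_s(),current_position())
s=grab("scene");x,y=proj(s,np.array([610,-78,190])).astype(int)
A=cv2.resize(im2["frame"],(640,480));C=cv2.resize(s["frame"][y-80:y+60,x-40:x+40],None,fx=2,fy=2,interpolation=cv2.INTER_CUBIC);C=np.pad(C,((0,480-C.shape[0]),(0,0),(0,0)))
save("w8.png",np.hstack([A,C]))
```

```text
[0.1720465  0.34993873 0.36536321]
ff 0.0
48 1868 [[-18.1, -21.5, 49.8], [-2.3, -18.8, 75.2], [16.2, -7.0, 96.9]]
107 584 [[-6.9, -9.1, 107.4], [-1.3, -7.2, 122.1], [5.0, -2.4, 137.1]]
150 1991 [[-22.8, -7.8, 151.5], [-5.8, -5.6, 173.6], [13.9, -2.5, 198.8]]
min z 20.276477263918604
48 1870 [[-18.1, -21.5, 50.1], [-2.2, -18.8, 75.3], [16.2, -7.1, 97.0]]
107 593 [[-6.8, -9.4, 107.4], [-1.4, -7.3, 121.6], [5.0, -2.3, 137.2]]
150 2000 [[-22.7, -7.9, 151.3], [-5.8, -5.7, 173.4], [13.9, -2.5, 198.7]]
min z 20.30073854368067
37.975 [ 580.58115986 -184.44107775  140.44407662]
```

Run:
```python
from h import *
import pickle
im=pickle.load(open("w8.pkl","rb"));f=im["frame"].astype(int)
a=np.radians(-7.2);sx=np.array([np.cos(a),np.sin(a),0])
o=np.array([610.3,-78.5,44])-1*sx
pr=proj(im,np.array([o+13*sx+[0,0,118],o+13*sx+[0,0,144.5],o+[0,0,160]]));print(pr.round(0).tolist())
v,u=np.mgrid[:480,:640];(x0,x1),(y0,y1)=(pr[:,0].min()-45,pr[:,0].max()+30),(pr[:2,1].min()-15,pr[:2,1].max()+10)
y=(f[...,0]>f[...,2]+60)&(u>x0)&(u<x1)&(v>y0)&(v<y1);c=np.argwhere(y)[:,::-1].astype(np.float32)
print(len(c),cv2.minAreaRect(c),c.min(0),c.max(0),current_ft_force(),np.abs(current_joint_vel()).max())
```

```text
[[328.0, 153.0], [330.0, 115.0], [310.0, 91.0]]
322 ((328.4035339355469, 137.35025024414062), (8.692140579223633, 43.10446548461914), 4.085616588592529) [325. 116.] [334. 159.] [0.07679041 0.49621954 0.14167582] 0.04902724299545239
```

The gate is shut (upright at (328,137)) and the weight is hanging still.

```bash
python3 -c "
from rig import *
print(close_job(),current_time_s())"
```

```text
the job is handed in; nothing more can be done
the job is handed in; nothing more can be done
```

The job is handed in (38 s of 56 used): the brass weight hangs upright and still on the gauge's eye with the gate shut and the arm clear, though I couldn't read the rod or the verdict; the needle force, inferred from wrist force and lowering depth, stayed near 5 N.

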